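# Start the glue timer, snap the cap onto an ornament and hold it

## Task

Start the glue timer by pressing its keys one at a time, white, then yellow, then green, each fully down and let up again. Then take the loose gold cap and press it squarely onto the tilted neck of the ornament clamped in the grey metal cradle until it snaps past the two orange catches, and squeeze the red spring collar beneath it right down. Finish while still holding the cap down hard against that spring with the gripper (do not let go), and leave the other things where they lie.

Things in the scene. Friction and masses are not known exactly. Their poses are not given: they have to be found in the camera images.
- timer: glue timer: low grey fixed box, 100 mm (x) by 180 mm (y) by 22 mm high, black display strip on the +x part of its top; three round keys in a row along its y axis, 55 mm apart, colours in any order. Origin: centre of its underside
- key_white (a joint): travel of the white key, m: 0 up, 0.006 fully down; spring, about 1.5 N to start and 5 N fully down, comes up by itself
- key_yellow (a joint): travel of the yellow key, m: 0 up, 0.006 fully down; spring, about 1.5 N to start and 5 N fully down, comes up by itself
- key_green (a joint): travel of the green key, m: 0 up, 0.006 fully down; spring, about 1.5 N to start and 5 N fully down, comes up by itself
- key_white_top (a point): centre of the top of the white key, a 28 mm round button on a 44 mm black base; its top stands 44 mm above the table and moves with the key; it is pressed straight down
- key_yellow_top (a point): centre of the top of the yellow key, a 28 mm round button on a 44 mm black base; its top stands 44 mm above the table and moves with the key; it is pressed straight down
- key_green_top (a point): centre of the top of the green key, a 28 mm round button on a 44 mm black base; its top stands 44 mm above the table and moves with the key; it is pressed straight down
- cap: loose gold (brass) ornament cap, about 60 g, standing upright on the table, hollow, open below. Origin: centre of its open lower rim, z up its axis. Skirt 35 mm wide, 0 to 28 mm up, ending in a flat shoulder; inside, a lip with a 20.5 mm hole (0 to 3 mm up), then a 29 mm bore up to 25 mm
- cap_grip (a point): on the cap's axis 42 mm above its rim: middle of its round solid stem, 18 mm in diameter, from the shoulder at 28 mm to 56 mm above the rim, the place to grip at any yaw; a 13 mm wide wire loop stands on the stem, up to 67 mm
- neck: white neck of the ornament clamped, immovable, in the cradle. z is the neck's axis, leaning 25 degrees from vertical in the cradle's -x direction (roughly towards the robot). Origin: on that axis 24 mm below the neck's tip. 18 mm in diameter, tapering to 10 mm over the last 6 mm. The cap goes on along this axis, its z along the neck's z
- neck_tip (a point): tip of the neck. Heights of the cap's rim above the neck's origin (24 mm below this tip): at 20 mm its lip meets the catches, force then grows to about 15 N until it gives way at 13 mm and snaps, past them at about 8 mm, at 7 mm it meets the red collar, at 1 mm the collar is fully down
- cradle: grey metal fixed cradle, base 160 mm (x) by 130 mm (y) by 14 mm high, holding a flat yellow ornament (90 mm disc, 36 mm thick) on edge, neck up. Its -x side faces roughly to the robot. Origin: on the underside; base centre is 15 mm along +x; the neck's tip lies 12 mm along -x, 139 mm up
- collar (a joint): travel of the red spring collar (33 mm disc around the neck), m: 0 up, its top 7 mm above the neck's origin along the axis; 0.006 fully down; spring 7 N to start, 13 N fully down
- tab_left (a joint): orange sprung catch on the neck's +y side, m: 0 out (reaching 12.5 mm from the axis, widest 14 mm above the neck's origin), grows to 0.005 as it is pushed in; springs back out above the cap's lip once this has passed
- tab_right (a joint): the same catch on the neck's -y side
- ornament_a: loose finished flat yellow ornament lying on its face, 90 mm across, 34 mm thick, stub neck along its +x; bystander; origin under the centre of the disc
- ornament_b: loose finished flat yellow ornament lying on its face, 90 mm across, 34 mm thick, stub neck along its +x; bystander; origin under the centre of the disc
- ornament_c: loose finished flat yellow ornament lying on its face, 90 mm across, 34 mm thick, stub neck along its +x; bystander; origin under the centre of the disc
- brush: loose small brush 170 mm long, lying; bystander
- tape: loose roll of clear tape, 90 mm across, 24 mm high, lying flat; bystander; origin under its centre
- mug: loose red mug, 80 mm across, 95 mm high; bystander; origin under its centre
- flask: loose steel flask, 72 mm across, 190 mm high; bystander; origin under its centre
There are look-alikes about, which are no part of the job. There is more than one size of the cap; the job needs the smallest.

How it is judged (in metres and radians):
On the way, in this order (a step that is already met when the one before it is completed fails the run):
1. the white key is pressed down at least 4 of its 6 mm, the other two up (value of joint key_white above 0.004 m and value of joint each of key_yellow, key_green below 0.002 m), for 0.03 s.
2. the yellow key is pressed down at least 4 of its 6 mm, the other two up (value of joint each of key_white, key_green below 0.002 m and value of joint key_yellow above 0.004 m), for 0.03 s.
3. the green key is pressed down at least 4 of its 6 mm, the other two up (value of joint each of key_white, key_yellow below 0.002 m and value of joint key_green above 0.004 m), for 0.03 s.
4. the cap has snapped squarely onto the neck, past both orange catches (x of cap in the frame of neck between -0.004 and 0.004 m and y of cap in the frame of neck between -0.004 and 0.004 m and angle between the z axis of cap and the z axis of neck, either way round below 0.12 rad and value of joint each of tab_left, tab_right below 0.0012 m and z of cap in the frame of neck between -0.002 and 0.0105 m).
At the end, for the whole second after the job is handed in: The cap is on the neck's axis within 4 mm each way and square within 0.12 rad, both catches sprung out (within 1.2 mm) above its lip, the red collar squeezed at least 4 of its 6 mm by the cap (more than 5 N), the gripper's fingers still bearing on the cap (more than 3 N), and all three keys up (x of cap in the frame of neck between -0.004 and 0.004 m and y of cap in the frame of neck between -0.004 and 0.004 m and angle between the z axis of cap and the z axis of neck, either way round below 0.12 rad and value of joint each of tab_left, tab_right below 0.0012 m and z of cap in the frame of neck between -0.002 and 0.0045 m and value of joint collar above 0.004 m and contact force between the fingers and cap above 3 N and contact force between cap and collar above 5 N and value of joint each of key_white, key_yellow, key_green below 0.002 m); the arm keeps its last pose, push and grip.
It fails at once if two timer keys are down at once (value of joint each of key_white, key_yellow above 0.003 m or value of joint each of key_white, key_green above 0.003 m or value of joint each of key_yellow, key_green above 0.003 m).
It fails at once if a bystander is moved more than 30 mm (distance of any of ornament_a, ornament_b, ornament_c, brush, tape, mug, flask from where it was at the start of the episode above 0.03 m).
It also fails if it takes over 51 s, if anything falls off the work surface, if the arm or the gripper's body presses on something with over 40 N, if the wrist force passes 120 N, or if a joint passes its speed limit or range.

## Robot

A 7-joint arm with a two-finger parallel gripper is mounted at the origin on the work surface. World frame = base frame: x ahead of the robot, y to its left, z up, the work surface at z = 0. Lengths are in mm, angles in degrees, forces in N, time in s.
With the tool pointing down it reaches from about 400 to 900 mm from the base axis. Payload 5.5 kg.
Tool frame: the origin (TCP) lies at the very end of the fingers, on their centre line; the grasp point (between the pads) lies 19 mm behind it; z points along the fingers, y is the line along which they close (so a half turn about z gives the same grasp; the last joint's range is limited). The gripper opens to 92 mm and grips with 3 to 60 N. Pads are 19 mm wide; open, the fingers measure 130 mm over their backs; the gripper's body (75 mm by 190 mm) begins 47 mm behind the grasp point.
Start: joints at [-54.763, 28.699, -24.465, 88.831, 12.651, 65.22, -12.049], TCP at [223.945, 610.204, 226.729] pointing down, gripper open.
Joint ranges: [-164.97, 164.97], [-17.58, 116.51], [-87.97, 89.64], [11.32, 138.91], [-80.73, 260.73], [10.89, 115.49], [-147.41, 147.41]. Speed limits (degrees/s): [147.25, 147.25, 180, 180, 180, 180, 180].

## Interface

Orientations are given as a 3x3 rotation matrix whose columns are the frame's x, y, z axes.
In Python, from station import * gives the robot as it stands. The module is installed in compiled form; this text tells all that it offers.
- The arm moves only by the tool servo_tool, never from a script. Its argument "commands" is a list of rows, each a list of 3 entries, a list of its own where there are three numbers: the shift along the tool's x, y, z normalised to -1 to 1, where 1 is 0.5 m, then the turn, a rotation vector about the tool's x, y, z normalised to -1 to 1, where 1 is 45 degrees, then the opening, from 0 (shut) to 1 (fully open). In form: [[[x, y, z], [ax, ay, az], grip], ...]. A call has 1 to 8 rows; each row shifts and turns the commanded pose from where the row before left it, along the tool's axes as they then stand; what a row does not reach is not made up. A row lasts 1/10 s, in which the tool goes at most 50 mm and 8.59 degrees, less where a joint would pass 70% of its speed; a pose out of reach is approached as far as the arm can. A call with a number of a shift or a turn outside -1 to 1 is refused whole. A call with a gripper value outside its range is refused whole. The fingers move at their own pace and stop on an object; the grip force is fixed at half the most. Time passes only in rows, so rows that do not move let the fingers close. It gives the time, the measured TCP pose, the force, the opening and the grip force at its end, in the units of the state.
- get_state(): the state, without advancing time (a new reading comes with each control period).
- camera(name): name is "scene" or "side" or "wrist"; returns a dict with "image" (420x560x3 uint8, red, green, blue), "z_map" (420x560 float32, mm along the optical axis (not along the pixel's ray), 0 where there is no reading), "K" (3x3 intrinsics, pixels), "R" (3x3) and "t" (3): a world point X has camera coordinates R X + t. Camera axes: x right, y down, z forward; pixel columns grow to the right and rows downward; lengths in mm; the calibration is good to about 2 mm. The wrist camera is an equidistant fisheye: a pixel r from the principal point sees the ray r / f radians off the axis. A picture is of the moment at which its call begins.
- hand_in(): hands the job in; it is judged then, once.
The state is a dict: "time_s": time; "qpos": joint angles; "dq": joint speeds; "joint_torque": joint torques, N m; "tcp_pos": TCP position; "orientation": TCP orientation; "force": force on the tool from outside, world axes, zero at the start; "ft_torque": the same for the moment, N m; "width": finger opening in mm; "gripper_force": force on a finger pad.
Only numpy, scipy, OpenCV 4.12 (cv2) and the standard library are available. Lean on these libraries where they do the work, as an engineer would, in place of code of your own. Each camera call takes 0.05 s, during which the arm holds its last target. There are 200 camera calls.

## Working session

There is one attempt and no reset: what is moved stays moved. The work goes in short steps, Python scripts to look and compute and a tool call to move; the robot and the scene stay as the last step left them, time stands still between calls to the robot, and variables do not carry over. Pictures are saved under pics/ and viewed, at most 10 in all, crops included, and the job is handed in when it is done.

Besides the shell and the picture viewer there is one more tool, called after "Emit:" as a command line: name --argument value ..., lists and objects as JSON in quotes. servo_tool: Moves the arm, as the interface text tells. Scaled input: -1 to 1 covers 0.5 m each way for a shift and 45 degrees each way for a turn. Its arguments: {"type":"object","properties":{"commands":{"type":"array","items":{"type":"array"}}},"required":["commands"]}

```bash
mkdir -p pics
cat > h.py <<'E'
from station import *
import numpy as np, cv2
def shot(n):
    c=camera(n); np.savez(f'{n}.npz',**c)
    return c
def pts(c):
    z=c['z_map'].astype(float); K=c['K']; v,u=np.mgrid[:z.shape[0],:z.shape[1]]
    P=np.stack([(u-K[0,2])/K[0,0]*z,(v-K[1,2])/K[1,1]*z,z],-1)
    return (P-c['t'])@c['R']   # R^T (P-t)
E
python3 - <<'E'
from h import *
for n in ('scene','side'):
    c=shot(n); cv2.imwrite(f'pics/{n}0.png',cv2.resize(c['image'][:,:,::-1],(784,588)))
    print(n,c['K'].tolist(),(-c['R'].T@c['t']).round())
s=get_state();print(s['time_s'],s['tcp_pos'],np.round(s['orientation'],3).tolist(),s['width'],s['force'])
E
```

```text
scene [[395.5545403758463, 0.0, 273.51155103480005], [0.0, 395.5545403758463, 210.10749631467584], [0.0, 0.0, 1.0]] [ 884. -532.  746.]
side [[496.61696087035807, 0.0, 273.8902888900729], [0.0, 496.61696087035807, 214.18093058980634], [0.0, 0.0, 1.0]] [  28. -725. 1082.]
0.1 [223.83673145 609.56859431 225.78455372] [[-0.939, 0.345, -0.001], [0.345, 0.939, -0.002], [0.0, -0.002, -1.0]] 91.63155842484794 [ 0.38055576 -0.45630466  0.20075691]
```

View pics/scene0.png

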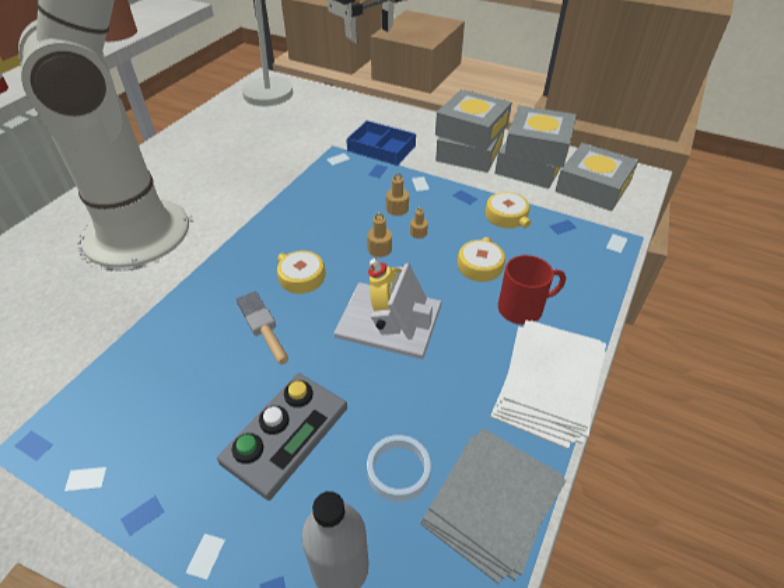

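View pics/side0.png

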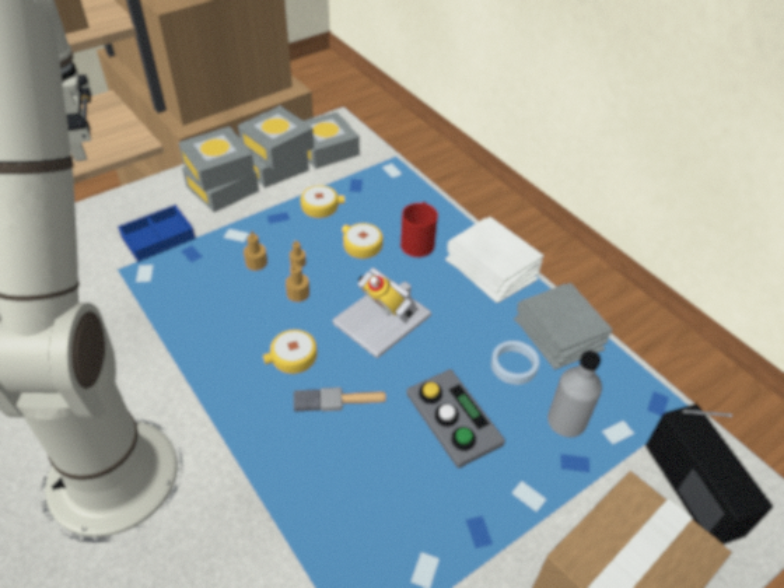

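The scene view shows the keys yellow (297,390), white (272,417) and green (246,445). It also shows three caps, the smallest at (419,222), and the neck with its red collar at (377,268). The side view shows the same objects, slightly blurred.

Run:
```python
from h import *
np.set_printoptions(precision=1,suppress=True)
for n in ('scene','side'):
    c=dict(np.load(n+'.npz')); P=pts(c); hsv=cv2.cvtColor(c['image'],cv2.COLOR_RGB2HSV)
    H,S,V=[hsv[...,i].astype(int) for i in range(3)]
    ok=c['z_map']>0
    win=lambda x0,x1,y0,y1:(P[...,0]>x0)&(P[...,0]<x1)&(P[...,1]>y0)&(P[...,1]<y1)&ok
    ws=win(250,1000,-500,500)
    print(n,'table z',np.median(P[...,2][ws&(H>95)&(H<115)&(S>100)]))
    masks={'yellow':(H>15)&(H<35)&(S>120),'green':(H>50)&(H<85)&(S>110),'white':(S<40)&(V>150),'gold':(H>8)&(H<24)&(S>110),'red':((H<8)|(H>172))&(S>130),'grey':(S<40)&(V>60)}
    for k,m in masks.items():
        zr=(8,200) if k!='grey' else (5,22)
        m=(m&ws&(P[...,2]>zr[0])&(P[...,2]<zr[1])).astype(np.uint8)
        N,L,st,ce=cv2.connectedComponentsWithStats(m)
        for i in range(1,N):
            if st[i,4]>25:
                Q=P[L==i]; print(k,st[i,4],(ce[i]).round(),'mean',Q.mean(0),'min',Q.min(0),'max',Q.max(0))
```

```text
scene table z 0.3164189414826641
yellow 215 [283. 139.] mean [448.7 314.8  43.9] min [423.7 297.1   8.1] max [470.5 342.   91.4]
yellow 324 [362. 154.] mean [672.4 380.2  24.1] min [618.1 362.8   8.1] max [717.5 444.6  35.6]
yellow 130 [299. 160.] mean [524.7 265.   30.4] min [507.8 252.2   9. ] max [539.5 288.1  61.9]
yellow 243 [271. 169.] mean [478.8 182.9  42.6] min [452.2 164.7   8.3] max [499.9 212.4  86.4]
yellow 352 [342. 191.] mean [679.  209.4  25.2] min [628.7 190.8   8.1] max [715.7 279.2  35.1]
yellow 385 [215. 198.] mean [397.6  29.8  25.8] min [324.3   4.    8.3] max [428.7  93.3  35.8]
yellow 359 [272. 206.] mean [579.8   9.8 103.1] min [551.9 -12.2  75.7] max [598.4  68.6 122.3]
yellow 145 [212. 278.] mean [ 539.1 -184.3   42.1] min [ 519.1 -197.4   32.6] max [ 552.2 -164.    46.8]
green 166 [175. 317.] mean [ 527.5 -292.8   42.7] min [ 508.1 -305.6   31.7] max [ 540.2 -274.4   46.6]
white 247 [363. 145.] mean [661.6 409.7  33.5] min [625.9 372.1  29.5] max [695.6 446.6  37.2]
white 331 [344. 181.] mean [671.2 237.3  33.7] min [636.7 203.7  29.5] max [705.3 274.2  37
[... 4111 characters left out ...]
.8]
grey 250 [350. 199.] mean [832.5 -11.4  15.3] min [795.2 -68.9   5. ] max [940.6  93.3  22. ]
grey 1354 [269. 232.] mean [556.5  19.8  12. ] min [490.  -44.6   5. ] max [668.3 100.1  20.4]
grey 158 [389. 246.] mean [ 801.5 -210.3   15.2] min [ 785.6 -269.6    5. ] max [ 843.8 -124.1   22. ]
grey 39 [426. 247.] mean [ 882.7 -273.    17.6] min [ 861.1 -280.     5.4] max [ 915.2 -266.6   21.8]
grey 1110 [325. 301.] mean [ 541.  -252.1   19.1] min [ 489.  -331.6    9. ] max [ 602.5 -149.4   22. ]
grey 423 [228. 285.] mean [365.3 -72.1  16.1] min [ 322.4 -107.8    6.1] max [408.7 -35.2  22. ]
grey 82 [402. 306.] mean [ 691.9 -371.8   15.1] min [ 681.6 -393.2    5.2] max [ 722.2 -337.6   21.9]
```

Run:
```python
from h import *
from scipy.optimize import least_squares
np.set_printoptions(precision=1,suppress=True)
for n in ('scene','side'):
    c=dict(np.load(n+'.npz')); P=pts(c); hsv=cv2.cvtColor(c['image'],cv2.COLOR_RGB2HSV)
    H,S,V=[hsv[...,i].astype(int) for i in range(3)]; ok=c['z_map']>0
    B=lambda x0,x1,y0,y1,z0,z1:(P[...,0]>x0)&(P[...,0]<x1)&(P[...,1]>y0)&(P[...,1]<y1)&(P[...,2]>z0)&(P[...,2]<z1)&ok
    K=c['K'];C=-c['R'].T@c['t']
    for k,m in {'w':(S<60)&(V>130)&B(505,555,-260,-215,30,60),'y':(H>15)&(H<35)&(S>100)&B(510,560,-205,-160,30,60),'g':(H>50)&(H<85)&(S>90)&B(500,550,-315,-265,30,60)}.items():
        Q=P[m&(P[...,2]>41)]; a,b=np.percentile(Q,3,0),np.percentile(Q,97,0)
        (cx,cy),r=cv2.minEnclosingCircle(Q[:,:2].astype(np.float32)); print(n,k,len(Q),Q.mean(0),'box',(a+b)/2,'circ',cx,cy,r)
    # cap: skirt side points cylinder r17.5 ; stem r9
    for nm,z0,z1,r in (('skirt',6,24,17.5),('stem',32,52,9)):
        Q=P[B(495,555,235,300,z0,z1)&(H>5)&(H<26)&(S>90)]
        f=least_squares(lambda p:np.hypot(Q[:,0]-p[0],Q[:,1]-p[1])-r,[524,268],loss='soft_l1'); print(n,nm,len(Q),f.x,np.median(abs(f.fun)))
    Q=P[B(480,680,-60,120,11,18)&(S<40)]
    rect=cv2.minAreaRect(Q[:,:2].astype(np.float32)); print(n,'base',rect,np.median(Q[:,2])); print(cv2.boxPoints(rect))
    m=((H<8)|(H>172))&(S>110)&B(530,600,-10,60,100,150)
    Q=P[m]; print('red',len(Q),Q.mean(0))
    m=(S<60)&(V>140)&B(530,590,-10,60,118,150); Q=P[m]; print('neck pts',Q)
```

```text
scene w 122 [ 533.3 -238.9   43.8] box [ 533.1 -238.3   43.5] circ 533.244384765625 -238.34420776367188 13.649314880371094
scene y 113 [ 539.3 -184.4   43.6] box [ 538.7 -184.    43.8] circ 539.0006713867188 -183.89401245117188 13.859230041503906
scene g 134 [ 527.4 -293.3   44. ] box [ 527.3 -293.5   43.8] circ 527.938232421875 -292.1729431152344 13.960725784301758
scene skirt 56 [521.5 272.3] 0.8427286629887316
scene stem 34 [521.5 273. ] 0.476649539478573
scene base ((581.1011962890625, 30.5765380859375), (160.6156768798828, 131.24681091308594), 11.442679405212402) 13.49591701039738
[[489.4  79. ]
 [515.4 -49.7]
 [672.8 -17.8]
 [646.8 110.8]]
red 53 [564.7  24.4 124.5]
neck pts [[552.7  30.2 139.5]
 [554.4  31.7 138.9]
 [555.4  34.4 137.2]
 [551.3  27.9 137.7]
 [553.   29.4 137.2]
 [556.8  27.5 140.4]
 [558.6  28.8 140.2]
 [559.4  31.9 137.9]
 [550.4  24.8 136.8]
 [552.7  25.3 137.4]
 [555.7  24.8 139.1]
 [558.8  23.9 141.2]
 [560.4  25.6 140.5]
 [560.   30.7 136. ]
 [552.2  21.8 137. ]
 [555.5  20.6 139.4]
 [557.4  21.7 139.3]
 [558.7  23.9 138.1]
 [561.2  24.  139.2]
 [562.3  26
[... 1041 characters left out ...]
43.6 110.6]]
red 33 [561.7  25.1 121.9]
neck pts [[566.7  44.  126.2]
 [567.5  40.6 128.7]
 [552.3  37.5 136.1]
 [556.9  39.3 132. ]
 [554.5  31.3 140.1]
 [557.6  31.1 138.6]
 [560.8  31.  136.8]
 [569.2  38.3 125.8]
 [552.6  37.9 131.8]
 [553.1  33.9 134.9]
 [553.9  30.3 137.5]
 [557.7  31.2 134.6]
 [556.5  24.9 140.7]
 [561.   26.6 136.6]
 [548.7  32.1 135.2]
 [550.3  29.8 136.2]
 [552.4  28.2 136.4]
 [553.9  25.6 137.7]
 [558.5  27.6 133.4]
 [559.   23.7 136.4]
 [548.   26.4 136.7]
 [553.2  29.3 131.2]
 [552.1  23.1 137.1]
 [553.2  20.1 139.1]
 [548.6  27.2 131.8]
 [551.3  26.5 130.9]
 [552.   22.8 133.6]
 [554.3  21.6 133.3]
 [549.6  24.1 130.1]
 [549.5  19.2 134.4]
 [553.6  20.5 130.8]]
```

```bash
cat >> h.py <<'E'
from scipy.spatial.transform import Rotation as Ro
np.set_printoptions(precision=4,suppress=True)
a=np.radians(11.25); t=np.radians(25)
n=np.array([-np.sin(t)*np.cos(a),-np.sin(t)*np.sin(a),np.cos(t)])
ycr=np.array([-np.sin(a),np.cos(a),0])
def frame(z,y): return np.stack([np.cross(y,z),y,z],1)
Rd=frame(np.array([0,0,-1.]),ycr); Rt=frame(-n,ycr)
tip=np.array([553,25.7,139.]); org=tip-24*n
def to(p,R=Rd):
    s=get_state(); A=s['orientation']; d=np.array(p)-s['tcp_pos']
    print('t',round(s['time_s'],2),'tcp',s['tcp_pos'].round(1),'shift',(A.T@d/500),'mm',(A.T@d).round(1),'rotvec/45',np.degrees(Ro.from_matrix(A.T@R).as_rotvec())/45,'F',s['force'].round(1),'w',round(s['width'],1))
E
echo
```

Emit:
servo_tool --commands '[[[0, 0, 0], [0, 0, -0.175], 0], [[0, 0, 0], [0, 0, -0.175], 0], [[0, 0, 0], [0, 0, -0.175], 0], [[0, 0, 0], [0, 0, -0.175], 0]]'

```text
time_s: 0.5
tcp_pos: [223.8, 609.8, 226.1]
orientation: [[-0.979, -0.202, -0.0], [-0.202, 0.979, -0.001], [0.001, -0.001, -1.0]]
force: [0.0, -0.2, -0.8]
width: 64.1
gripper_force: 0.0
```

```bash
python3 -c "
from h import *
to([521,274,230]);to([531.6,-237.3,120])"
```

```text
t 0.5 tcp [223.8 609.8 226.1] shift [-0.4462 -0.778  -0.0073] mm [-223.1 -389.    -3.7] rotvec/45 [-0.0012 -0.0008  0.0094] F [ 0.  -0.2 -0.8] w 64.1
t 0.5 tcp [223.8 609.8 226.1] shift [-0.2602 -1.7835  0.2137] mm [-130.1 -891.8  106.9] rotvec/45 [-0.0012 -0.0008  0.0094] F [ 0.  -0.2 -0.8] w 64.1
```

Emit:
servo_tool --commands '[[[-0.05, -0.085, 0], [0, 0, 0], 0], [[-0.05, -0.085, 0], [0, 0, 0], 0], [[-0.05, -0.085, 0], [0, 0, 0], 0], [[-0.05, -0.085, 0], [0, 0, 0], 0], [[-0.05, -0.085, 0], [0, 0, 0], 0], [[-0.05, -0.085, 0], [0, 0, 0], 0], [[-0.05, -0.085, 0], [0, 0, 0], 0], [[-0.05, -0.085, 0], [0, 0, 0], 0]]'

```text
time_s: 1.3
tcp_pos: [487.8, 314.3, 226.5]
orientation: [[-0.98, -0.197, -0.0], [-0.197, 0.98, -0.0], [0.0, -0.0, -1.0]]
force: [0.7, 0.7, -0.7]
width: 2.0
gripper_force: 0.0
```

```bash
python3 -c "
from h import *
c=shot('wrist'); cv2.imwrite('pics/wrist1.png',c['image'][:,:,::-1]); print(c['K'],-c['R'].T@c['t'])
z=c['z_map'];print((z>0).mean())
to([521,274,230]);to([531.6,-237.3,120])"
```

```text
[[325.1923   0.     275.9097]
 [  0.     325.1923 205.1393]
 [  0.       0.       1.    ]] [419.3639 300.2715 383.2148]
0.956530612244898
t 1.35 tcp [495.5 304.6 226. ] shift [-0.0389 -0.0697 -0.0075] mm [-19.4 -34.8  -3.7] rotvec/45 [-0.0085  0.0027 -0.0127] F [ 5.5 -6.6 -0.6] w 0.8
t 1.35 tcp [495.5 304.6 226. ] shift [ 0.1303 -1.077   0.2189] mm [  65.1 -538.5  109.4] rotvec/45 [-0.0085  0.0027 -0.0127] F [ 5.5 -6.6 -0.6] w 0.8
```

View pics/wrist1.png

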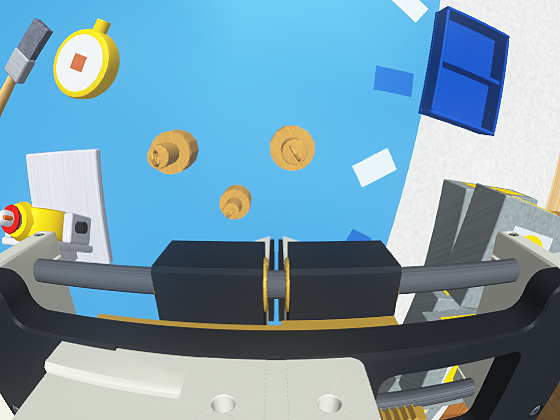

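The wrist view shows the small cap at (235,203), the two larger caps at (172,152) and (292,148), and the neck at (10,220).

Emit:
servo_tool --commands '[[[0.011, -0.09, 0], [0, 0, 0], 0], [[0.011, -0.09, 0], [0, 0, 0], 0], [[0.011, -0.09, 0], [0, 0, 0], 0], [[0.011, -0.09, 0], [0, 0, 0], 0], [[0.011, -0.09, 0], [0, 0, 0], 0], [[0.011, -0.09, 0], [0, 0, 0], 0], [[0.011, -0.09, 0], [0, 0, 0], 0], [[0.011, -0.09, 0.03], [0, 0, 0], 0]]'

```text
time_s: 2.15
tcp_pos: [515.8, -47.1, 213.2]
orientation: [[-0.98, -0.197, 0.004], [-0.197, 0.98, -0.0], [-0.004, -0.001, -1.0]]
force: [0.9, -0.4, -0.0]
width: 0.3
gripper_force: 0.0
```

Emit:
servo_tool --commands '[[[0.011, -0.09, 0.03], [0, 0, 0], 0], [[0.011, -0.09, 0.04], [0, 0, 0], 0], [[0.011, -0.08, 0.04], [0, 0, 0], 0], [[0, 0, 0.04], [0, 0, 0], 0], [[0, 0, 0.05], [0, 0, 0], 0], [[0, 0, 0.03], [0, 0, 0], 0], [[0, 0, 0], [0, 0, 0], 0]]'

```text
time_s: 2.85
tcp_pos: [522.0, -175.1, 94.3]
orientation: [[-0.98, -0.197, -0.005], [-0.197, 0.98, 0.002], [0.004, 0.003, -1.0]]
force: [-0.5, 0.3, -0.0]
width: 0.5
gripper_force: 0.0
```

```bash
python3 -c "
from h import *
c=shot('wrist');cv2.imwrite('pics/wrist2.png',c['image'][:,:,::-1])
for k in ([531.6,-237.3,44],[537.8,-183.4,44],[526,-292,44]): to(k)"
```

```text
t 2.9 tcp [ 523.2 -175.3   95.8] shift [ 0.0078 -0.1251  0.1034] mm [  3.9 -62.5  51.7] rotvec/45 [ 0.0019 -0.0028  0.0033] F [ 0.1 -1.1  0.3] w 0.4
t 2.9 tcp [ 523.2 -175.3   95.8] shift [-0.0256 -0.0219  0.1035] mm [-12.8 -10.9  51.8] rotvec/45 [ 0.0019 -0.0028  0.0033] F [ 0.1 -1.1  0.3] w 0.4
t 2.9 tcp [ 523.2 -175.3   95.8] shift [ 0.0404 -0.2301  0.1034] mm [  20.2 -115.1   51.7] rotvec/45 [ 0.0019 -0.0028  0.0033] F [ 0.1 -1.1  0.3] w 0.4
```

View pics/wrist2.png

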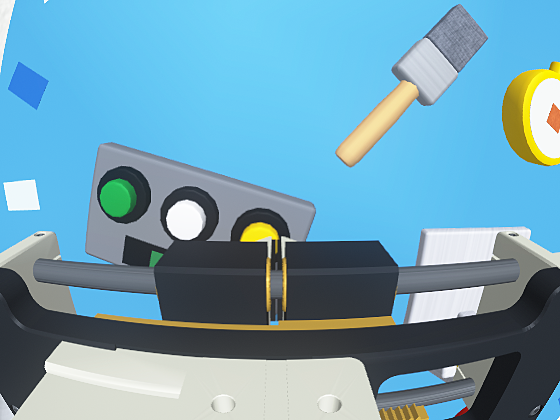

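The wrist view shows green (118,198), white (186,215) and yellow (260,235) where I computed them, so I can press now.

Emit:
servo_tool --commands '[[[0.004, -0.065, 0.03], [0, 0, 0], 0], [[0.004, -0.06, 0.03], [0, 0, 0], 0], [[0, 0, 0.025], [0, 0, 0], 0], [[0, 0, 0], [0, 0, 0], 0], [[0, 0, 0.015], [0, 0, 0], 0], [[0, 0, 0.015], [0, 0, 0], 0], [[0, 0, 0], [0, 0, 0], 0], [[0, 0, 0], [0, 0, 0], 0]]'

```text
time_s: 3.7
tcp_pos: [533.6, -236.9, 40.0]
orientation: [[-0.98, -0.198, 0.002], [-0.198, 0.98, 0.001], [-0.002, 0.0, -1.0]]
force: [1.1, 3.0, 4.3]
width: 0.5
gripper_force: 1.9
```

Emit:
servo_tool --commands '[[[0, 0, 0.004], [0, 0, 0], 0], [[0, 0, 0], [0, 0, 0], 0], [[0, 0, 0], [0, 0, 0], 0]]'

```text
time_s: 4.0
tcp_pos: [533.6, -237.0, 38.3]
orientation: [[-0.98, -0.198, 0.002], [-0.198, 0.98, 0.001], [-0.002, 0.0, -1.0]]
force: [0.7, 3.3, 8.4]
width: 0.5
gripper_force: 4.3
```

Emit:
servo_tool --commands '[[[0, 0, -0.04], [0, 0, 0], 0], [[0, 0, 0], [0, 0, 0], 0], [[-0.016, 0.052, 0], [0, 0, 0], 0], [[-0.015, 0.051, 0], [0, 0, 0], 0], [[0, 0, 0.015], [0, 0, 0], 0], [[0, 0, 0.025], [0, 0, 0], 0], [[0, 0, 0], [0, 0, 0], 0], [[0, 0, 0], [0, 0, 0], 0]]'

```text
time_s: 4.8
tcp_pos: [538.1, -184.0, 38.1]
orientation: [[-0.98, -0.197, 0.001], [-0.197, 0.98, 0.001], [-0.001, 0.001, -1.0]]
force: [-3.1, 6.9, 17.6]
width: 0.4
gripper_force: 8.9
```

Emit:
servo_tool --commands '[[[0, 0, -0.05], [0, 0, 0], 0], [[0, 0, 0], [0, 0, 0], 0], [[0.021, -0.069, 0], [0, 0, 0], 0], [[0.021, -0.069, 0], [0, 0, 0], 0], [[0.02, -0.069, 0], [0, 0, 0], 0], [[0, 0, 0.02], [0, 0, 0], 0], [[0, 0, 0.029], [0, 0, 0], 0], [[0, 0, 0], [0, 0, 0], 0]]'

```text
time_s: 5.6
tcp_pos: [526.4, -295.9, 38.2]
orientation: [[-0.981, -0.194, -0.001], [-0.194, 0.981, -0.004], [0.002, -0.004, -1.0]]
force: [-3.5, -8.0, 11.4]
width: 0.4
gripper_force: 5.8
```

Emit:
servo_tool --commands '[[[0, 0, 0], [0, 0, 0], 0], [[0, 0, 0], [0, 0, 0], 0]]'

```text
time_s: 5.8
tcp_pos: [526.4, -295.9, 38.2]
orientation: [[-0.981, -0.195, -0.001], [-0.195, 0.981, -0.005], [0.001, -0.004, -1.0]]
force: [-4.2, -7.4, 14.0]
width: 0.7
gripper_force: 6.7
```

Emit:
servo_tool --commands '[[[0, 0, -0.08], [0, 0, 0], 0], [[0, 0.02, -0.09], [0, 0, 0], 0], [[-0.014, 0.06, -0.07], [0, 0, 0], 0.5], [[-0.014, 0.07, -0.06], [0, 0, 0], 0.5], [[-0.014, 0.09, -0.03], [0, 0, 0], 0.5], [[-0.014, 0.09, 0], [0, 0, 0], 0.5], [[-0.014, 0.09, 0], [0, 0, 0], 0.5], [[-0.014, 0.09, 0], [0, 0, 0], 0.5]]'

```text
time_s: 6.6
tcp_pos: [517.2, -31.3, 201.2]
orientation: [[-0.98, -0.198, -0.002], [-0.198, 0.98, 0.0], [0.002, 0.001, -1.0]]
force: [0.3, 0.9, 0.9]
width: 43.2
gripper_force: 0.0
```

Emit:
servo_tool --commands '[[[-0.014, 0.09, 0], [0, 0, 0], 0.5], [[-0.014, 0.09, 0], [0, 0, 0], 0.5], [[-0.014, 0.09, 0], [0, 0, 0], 0.5], [[-0.014, 0.09, 0], [0, 0, 0], 0.5], [[-0.014, 0.09, 0], [0, 0, 0], 0.5], [[-0.014, 0.09, 0], [0, 0, 0], 0.5], [[0, 0, 0], [0, 0, 0], 0.5], [[0, 0, 0], [0, 0, 0], 0.5]]'

```text
time_s: 7.4
tcp_pos: [504.6, 240.9, 200.8]
orientation: [[-0.98, -0.201, -0.003], [-0.201, 0.98, -0.0], [0.003, 0.0, -1.0]]
force: [0.9, -1.5, 0.1]
width: 46.1
gripper_force: 0.0
```

```bash
cat >> h.py <<'E'
def rays(c,uv):
    K=c['K']; d=(np.atleast_2d(uv)-[K[0,2],K[1,2]])/K[0,0]; th=np.linalg.norm(d,axis=1,keepdims=True)
    v=np.hstack([np.sin(th)*d/np.maximum(th,1e-9),np.cos(th)]); return v@c['R'], -c['R'].T@c['t']
def wpts(c):  # fisheye z map -> world
    z=c['z_map'].astype(float); h,w=z.shape; vv,uu=np.mgrid[:h,:w]
    D,C=rays(c,np.stack([uu.ravel(),vv.ravel()],1)); dz=(D@c['R'].T)[:,2]
    return (C+D*(z.ravel()/dz)[:,None]).reshape(h,w,3)
E
cat > capfit.py <<'E'
from h import *
from scipy.optimize import least_squares
c=shot('wrist'); P=wpts(c); hsv=cv2.cvtColor(c['image'],cv2.COLOR_RGB2HSV); H,S,V=[hsv[...,i].astype(int) for i in range(3)]
g=(H>5)&(H<26)&(S>90)&(c['z_map']>0)&(np.hypot(P[...,0]-521,P[...,1]-274)<35)
print('table',np.median(P[...,2][(H>95)&(H<115)&(S>100)]))
for z0,z1,r in ((4,24,17.5),(32,53,9)):
    Q=P[g&(P[...,2]>z0)&(P[...,2]<z1)]
    f=least_squares(lambda p:np.hypot(Q[:,0]-p[0],Q[:,1]-p[1])-r,[521,274],loss='soft_l1'); print(len(Q),f.x,np.median(abs(f.fun)))
for z0,z1 in ((26,30),(54,58)):
    Q=P[g&(P[...,2]>z0)&(P[...,2]<z1)]
    if len(Q): print('flat',len(Q),Q.mean(0),cv2.minEnclosingCircle(Q[:,:2].astype(np.float32)))
to([521,274,29])
cv2.imwrite('pics/w3.png',c['image'][:,:,::-1])
E
python3 capfit.py
```

```text
table -0.5831391622833166
120 [523.5109 271.6063] 0.16516035446603894
100 [523.9264 271.7798] 0.11532856297146843
flat 389 [519.3833 269.5773  27.0371] ((523.3465576171875, 271.5495300292969), 17.36079216003418)
flat 164 [522.5694 271.3411  55.0609] ((523.39990234375, 271.6376037597656), 8.7334566116333)
t 7.45 tcp [505.4 238.9 201. ] shift [-0.0455  0.0628  0.3438] mm [-22.8  31.4 171.9] rotvec/45 [-0.001  -0.0034  0.0043] F [ 0.9 -0.4 -0.7] w 46.1
```

Emit:
servo_tool --commands '[[[-0.024, 0.028, 0.04], [0, 0, 0], 0.5], [[-0.0245, 0.029, 0.06], [0, 0, 0], 0.5], [[0, 0, 0.08], [0, 0, 0], 0.5], [[0, 0, 0.05], [0, 0, 0], 0.5], [[0, 0, 0], [0, 0, 0], 0.5], [[0, 0, 0], [0, 0, 0], 0.5]]'

```text
time_s: 8.05
tcp_pos: [524.7, 270.2, 87.4]
orientation: [[-0.981, -0.195, -0.001], [-0.195, 0.981, -0.001], [0.001, -0.001, -1.0]]
force: [-0.4, 0.1, 1.1]
width: 45.9
gripper_force: 0.0
```

```bash
sed -i 's/to(\[521,274,29\])/to([523.5,271.6,29])/' capfit.py; python3 capfit.py
```

```text
table -0.643823681671023
244 [523.3022 271.7756] 0.16413689495266048
240 [523.7214 271.8501] 0.12115796023611125
flat 921 [518.4086 270.9308  26.9746] ((522.9310302734375, 271.7880859375), 17.369709014892578)
flat 431 [522.3125 271.3874  54.9892] ((523.0679321289062, 271.6176452636719), 8.743476867675781)
t 8.1 tcp [525.6 271.   88.6] shift [0.0041 0.0019 0.1192] mm [ 2.   1.  59.6] rotvec/45 [0.     0.0014 0.0001] F [ 0.6  0.4 -0.2] w 46.4
```

Emit:
servo_tool --commands '[[[0.004, 0.002, 0.05], [0, 0, 0], 0.5], [[0, 0, 0.05], [0, 0, 0], 0.5], [[0, 0, 0.014], [0, 0, 0], 0.5], [[0, 0, 0], [0, 0, 0], 0.5], [[0, 0, 0], [0, 0, 0], 0.5]]'

```text
time_s: 8.6
tcp_pos: [523.7, 272.8, 32.4]
orientation: [[-0.981, -0.196, 0.002], [-0.196, 0.981, 0.001], [-0.002, 0.001, -1.0]]
force: [-0.0, -0.5, 0.2]
width: 46.0
gripper_force: 0.0
```

Emit:
servo_tool --commands '[[[0, 0, 0.006], [0, 0, 0], 0.5], [[0, 0, 0], [0, 0, 0], 0], [[0, 0, 0], [0, 0, 0], 0], [[0, 0, 0], [0, 0, 0], 0], [[0, 0, 0], [0, 0, 0], 0], [[0, 0, 0], [0, 0, 0], 0]]'

```text
time_s: 9.2
tcp_pos: [523.1, 272.5, 28.4]
orientation: [[-0.98, -0.197, 0.001], [-0.197, 0.98, 0.0], [-0.001, 0.0, -1.0]]
force: [-0.6, -1.1, 5.1]
width: 17.4
gripper_force: 30.5
```

Emit:
servo_tool --commands '[[[0, 0, -0.04], [0, 0, 0], 0], [[0, 0, -0.09], [0, 0, 0], 0], [[0, 0, -0.09], [0, 0, 0], 0], [[0, 0, -0.09], [0, 0, 0], 0], [[0, 0, -0.09], [0, 0, 0], 0], [[0, 0, 0], [0, 0, 0], 0]]'

```text
time_s: 9.8
tcp_pos: [525.8, 274.8, 234.6]
orientation: [[-0.98, -0.197, 0.01], [-0.197, 0.98, 0.005], [-0.011, 0.003, -1.0]]
force: [0.5, 1.3, -0.3]
width: 16.8
gripper_force: 30.4
```

Run:
```python
from h import *
pre=org+n*(29+26+70); print(tip,org,n,pre)
to(pre,Rt)
```

```text
[553.   25.7 139. ] [562.9479  27.6788 117.2486] [-0.4145 -0.0824  0.9063] [511.1357  17.3727 230.5371]
t 9.8 tcp [525.8 274.8 234.6] shift [ 0.1302 -0.4989  0.0051] mm [  65.1 -249.5    2.5] rotvec/45 [ 0.0043 -0.5414  0.0014] F [ 0.5  1.3 -0.3] w 16.8
```

Emit:
servo_tool --commands '[[[0.02, -0.07, 0], [0, 0, 0], 0], [[0.02, -0.09, 0], [0, 0, 0], 0], [[0.02, -0.08, 0], [0, 0, 0], 0], [[0, 0, 0], [0, -0.18, 0], 0], [[0, 0, 0], [0, -0.18, 0], 0], [[0, 0, 0], [0, -0.18, 0], 0], [[0, 0, 0], [0, 0, 0], 0], [[0, 0, 0], [0, 0, 0], 0]]'

```text
time_s: 10.6
tcp_pos: [515.3, 148.1, 226.8]
orientation: [[-0.895, -0.197, 0.4], [-0.18, 0.98, 0.079], [-0.408, -0.001, -0.913]]
force: [0.9, -0.6, 0.2]
width: 17.1
gripper_force: 30.6
```

```bash
cat > neck.py <<'E'
from h import *
c=shot('wrist'); P=wpts(c); hsv=cv2.cvtColor(c['image'],cv2.COLOR_RGB2HSV); H,S,V=[hsv[...,i].astype(int) for i in range(3)]
cv2.imwrite('pics/w4.png',c['image'][:,:,::-1])
near=(np.linalg.norm((P-org)-((P-org)@n)[...,None]*n,axis=-1)<25)&(((P-org)@n)>-5)&(((P-org)@n)<30)&(c['z_map']>0)
xc=np.cross(ycr,n)
L=lambda Q:np.stack([(Q-org)@xc,(Q-org)@ycr,(Q-org)@n],1)
red=near&((H<8)|(H>172))&(S>120); wh=near&(S<60)&(V>120); ora=near&(H>=8)&(H<20)&(S>120)
for k,m in (('red',red),('white',wh),('orange',ora)):
    if m.sum()<4: print(k,'none'); continue
    q=L(P[m]); print(k,m.sum(),'mean',q.mean(0),'p5',np.percentile(q,5,0),'p95',np.percentile(q,95,0))
from scipy.optimize import least_squares
q=L(P[wh]); q=q[(q[:,2]>9)&(q[:,2]<17.5)]
if len(q)>8:
    f=least_squares(lambda p:np.hypot(q[:,0]-p[0],q[:,1]-p[1])-9,[0,0],loss='soft_l1');print('neck axis offset',len(q),f.x,np.median(abs(f.fun)))
B=(S<40)&(P[...,2]>9)&(P[...,2]<18)&(abs(P[...,0]-580)<110)&(abs(P[...,1]-31)<110)
r=cv2.minAreaRect(P[B][:,:2].astype(np.float32)); print('base',r,np.median(P[B][:,2]))
pre=org+n*(29+26+70)
to(pre,Rt)
E
python3 neck.py
```

```text
red 506 mean [0.1168 4.0507 4.9718] p5 [-12.6815 -10.9908   3.596 ] p95 [15.2971 14.6926  6.0419]
white 326 mean [ 0.053   2.5581 17.8915] p5 [-6.5797 -3.7267  8.0933] p95 [ 7.9223  7.8021 22.5344]
orange 94 mean [-0.379   5.9876 14.4364] p5 [-12.7117 -10.664    2.3735] p95 [ 3.6315 15.8376 21.597 ]
neck axis offset 96 [ 1.656  -0.5499] 0.3436805801660894
base ((580.088623046875, 30.991756439208984), (157.49331665039062, 130.33843994140625), 10.504207611083984) 12.777464248960229
t 10.65 tcp [517.4 149.  228.2] shift [ 0.0565 -0.2557 -0.0306] mm [  28.3 -127.8  -15.3] rotvec/45 [ 0.001  -0.0168  0.0019] F [ 0.8 -0.1  0.2] w 17.3
```

View pics/w4.png

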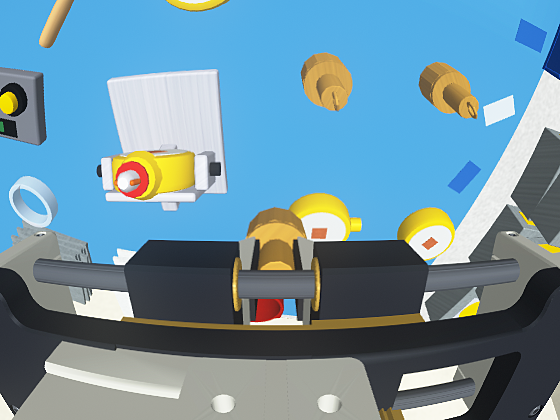

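The wrist view shows the neck and collar at (130,180) and the cap upright between the fingers at (275,225). The measured neck axis is about 1.5 mm off in x from my estimate.

Emit:
servo_tool --commands '[[[0.018, -0.08, -0.03], [0, -0.017, 0], 0], [[0.018, -0.09, 0], [0, 0, 0], 0], [[0.018, -0.085, 0], [0, 0, 0], 0], [[0, 0, 0], [0, 0, 0], 0], [[0, 0, 0], [0, 0, 0], 0]]'

```text
time_s: 11.15
tcp_pos: [513.8, 16.9, 230.9]
orientation: [[-0.889, -0.194, 0.416], [-0.175, 0.981, 0.083], [-0.424, 0.001, -0.906]]
force: [0.2, 1.1, -0.1]
width: 17.3
gripper_force: 30.6
```

```bash
cat > chk.py <<'E'
from h import *
import sys
xc=np.cross(ycr,n)
for nm in ('scene','side'):
    c=shot(nm); P=pts(c); hsv=cv2.cvtColor(c['image'],cv2.COLOR_RGB2HSV); H,S,V=[hsv[...,i].astype(int) for i in range(3)]
    Lc=np.stack([(P-org)@xc,(P-org)@ycr,(P-org)@n],-1); s=get_state(); ht=(s['tcp_pos']-org)@n-29
    g=(H>8)&(H<26)&(S>90)&(c['z_map']>0)&(np.hypot(Lc[...,0],Lc[...,1])<28)&(Lc[...,2]>ht-12)&(Lc[...,2]<ht+33)
    q=Lc[g]; print(nm,'rim by tcp',ht.round(1),'n',len(q),'z range',np.percentile(q[:,2],[2,98]))
    from scipy.optimize import least_squares
    z0=np.percentile(q[:,2],2)
    k=q[(q[:,2]>z0+3)&(q[:,2]<z0+24)]
    f=least_squares(lambda p:np.hypot(k[:,0]-p[0]-p[2]*(k[:,2]-z0-14),k[:,1]-p[1]-p[3]*(k[:,2]-z0-14))-17.5,[0,0,0,0],loss='soft_l1'); print(' cap axis xy,tilt',f.x,np.median(abs(f.fun)))
    v,u=np.where(g); u0,v0=int(u.mean()),int(v.mean())
    cv2.imwrite(f'pics/{nm}_{sys.argv[1]}.png',cv2.resize(c['image'][max(v0-45,0):v0+75,max(u0-70,0):u0+70,::-1],None,fx=4,fy=4,interpolation=cv2.INTER_CUBIC))
q=(get_state()['tcp_pos']-org); print('tcp in neck',q@xc,q@ycr,q@n)
to(org+n*(29+26),Rt)
E
python3 chk.py a
```

```text
scene rim by tcp 95.2 n 216 z range [ 99.0609 126.0002]
 cap axis xy,tilt [ 1.009  -0.1755  0.0095  0.0229] 0.657578560522122Traceback (most recent call last):
  File "chk.py", line 8, in <module>
    q=Lc[g]; print(nm,'rim by tcp',ht.round(1),'n',len(q),'z range',np.percentile(q[:,2],[2,98]))
                                                                    ~~~~~~~~~~~~~^^^^^^^^^^^^^^^
    return _quantile_unchecked(
        a, q, axis, out, overwrite_input, method, keepdims, weights)
    return _ureduce(a,
                    func=_quantile_ureduce_func,
    ...<5 lines>...
                    overwrite_input=overwrite_input,
                    method=method)
    r = func(a, **kwargs)
    result = _quantile(arr,
                       quantiles=q,
    ...<2 lines>...
                       out=out,
                       weights=wgt)
    slices_having_nans = np.isnan(arr[-1, ...])
                                  ~~~^^^^^^^^^
IndexError: index -1 is out of bounds for axis 0 with size 0
```

Emit:
servo_tool --commands '[[[0, 0, 0.05], [0, 0, 0], 0], [[0, 0, 0.05], [0, 0, 0], 0], [[0, 0, 0.03], [0, 0, 0], 0], [[0, 0, 0], [0, 0, 0], 0], [[0, 0, 0], [0, 0, 0], 0]]'

```text
time_s: 11.75
tcp_pos: [538.9, 24.7, 171.2]
orientation: [[-0.888, -0.199, 0.414], [-0.18, 0.98, 0.085], [-0.423, 0.001, -0.906]]
force: [0.1, 0.3, -0.8]
width: 17.3
gripper_force: 30.6
```

```bash
sed -i "s/('scene','side')/('scene',)/" chk.py; python3 chk.py b
```

```text
scene rim by tcp 30.6 n 205 z range [30.9183 61.2336]
 cap axis xy,tilt [-0.4685  2.4731 -0.0412 -0.0236] 0.5621523987497543
tcp in neck 1.3000781615402408 1.3183820763359115 59.6236634698713
t 11.8 tcp [539.1  24.3 171.8] shift [ 0.0026 -0.0026  0.0092] mm [ 1.3 -1.3  4.6] rotvec/45 [0.0022 0.0021 0.0038] F [ 0.1 -0.3 -1.5] w 17.2
```

View pics/scene_b.png

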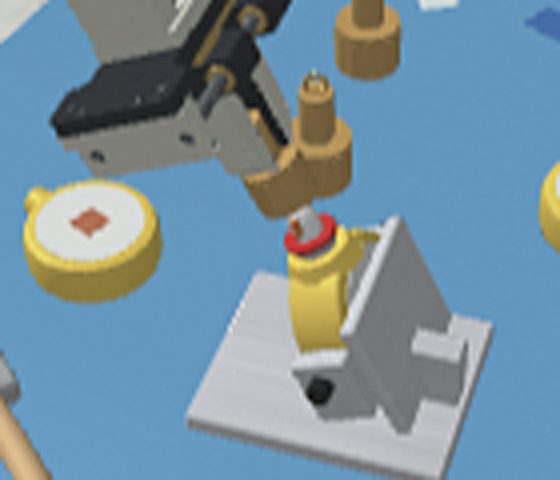

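The crop shows the held cap just above the neck tip at about (300,215), lined up with the collar at (310,235). I'll shift 1 mm in y and advance.

Emit:
servo_tool --commands '[[[0, -0.002, 0.008], [0, 0, 0], 0], [[0, 0, 0.008], [0, 0, 0], 0], [[0, 0, 0], [0, 0, 0], 0], [[0, 0, 0], [0, 0, 0], 0]]'

```text
time_s: 12.2
tcp_pos: [542.2, 22.8, 164.0]
orientation: [[-0.888, -0.197, 0.415], [-0.178, 0.98, 0.083], [-0.424, -0.0, -0.906]]
force: [0.1, -0.5, -0.4]
width: 17.3
gripper_force: 30.6
```

```bash
cat > st.py <<'E'
from h import *
xc=np.cross(ycr,n)
s=get_state(); q=s['tcp_pos']-org; F=s['force']; A=s['orientation']
print(round(s['time_s'],2),'tcp in neck',np.array([q@xc,q@ycr,q@n-29]).round(1),'F',np.array([F@xc,F@ycr,F@n]).round(1),'M tool',(A.T@s['ft_torque']).round(2),'ang',np.degrees(Ro.from_matrix(A.T@Rt).as_rotvec()).round(2),s['width'].round(1),s['gripper_force'].round(1))
E
python3 st.py
```

```text
Traceback (most recent call last):
  File "st.py", line 4, in <module>
    print(round(s['time_s'],2),'tcp in neck',np.array([q@xc,q@ycr,q@n-29]).round(1),'F',np.array([F@xc,F@ycr,F@n]).round(1),'M tool',(A.T@s['ft_torque']).round(2),'ang',np.degrees(Ro.from_matrix(A.T@Rt).as_rotvec()).round(2),s['width'].round(1),s['gripper_force'].round(1))
                                                                                                                                                                                                                                 ^^^^^^^^^^^^^^^^
AttributeError: 'float' object has no attribute 'round'
```

Emit:
servo_tool --commands '[[[0, 0, 0.006], [0, 0, 0], 0], [[0, 0, 0], [0, 0, 0], 0], [[0, 0, 0], [0, 0, 0], 0]]'

```text
time_s: 12.5
tcp_pos: [543.5, 23.6, 161.2]
orientation: [[-0.888, -0.197, 0.415], [-0.179, 0.98, 0.084], [-0.424, 0.0, -0.906]]
force: [1.2, 2.0, -2.1]
width: 17.0
gripper_force: 30.3
```

```bash
sed -i "s/s\['width'\].round(1),s\['gripper_force'\].round(1)/s['width'],s['gripper_force']/" st.py; python3 st.py
```

```text
12.5 tcp in neck [ 0.5 -0.2 19.2] F [ 0.6  1.8 -2.5] M tool [-0.58  0.44  0.  ] ang [0.08 0.06 0.12] 17.012892760111452 30.339196763379732
```

Emit:
servo_tool --commands '[[[0, 0, 0.006], [0, 0, 0], 0], [[0, 0, 0], [0, 0, 0], 0], [[0, 0, 0], [0, 0, 0], 0]]'

```text
time_s: 12.8
tcp_pos: [545.2, 24.1, 158.7]
orientation: [[-0.888, -0.198, 0.416], [-0.179, 0.98, 0.084], [-0.424, 0.0, -0.905]]
force: [1.1, 4.7, -1.9]
width: 17.2
gripper_force: 30.6
```

```bash
python3 st.py
```

```text
12.8 tcp in neck [ 1.1 -0.  16.2] F [ 1.1  4.4 -2.6] M tool [-1.08  0.01  0.05] ang [0.08 0.12 0.13] 17.188782123385995 30.641260304837488
```

Emit:
servo_tool --commands '[[[0, 0.003, 0], [0, 0, 0], 0], [[0, 0, 0.006], [0, 0, 0], 0], [[0, 0, 0], [0, 0, 0], 0], [[0, 0, 0], [0, 0, 0], 0]]'

```text
time_s: 13.2
tcp_pos: [546.5, 24.6, 156.3]
orientation: [[-0.888, -0.196, 0.417], [-0.178, 0.981, 0.083], [-0.425, -0.0, -0.905]]
force: [2.9, 0.8, -1.5]
width: 17.1
gripper_force: 31.2
```

```bash
python3 st.py
```

```text
13.2 tcp in neck [ 1.4  0.2 13.4] F [ 2.1  0.2 -2.6] M tool [-0.21 -0.25  0.  ] ang [-0.    0.16  0.06] 17.13510045997839 31.153605457002413
```

Emit:
servo_tool --commands '[[[-0.001, 0, 0.006], [0, 0, 0], 0], [[0, 0, 0], [0, 0, 0], 0], [[0, 0, 0], [0, 0, 0], 0]]'

```text
time_s: 13.5
tcp_pos: [547.7, 25.0, 153.0]
orientation: [[-0.888, -0.196, 0.416], [-0.178, 0.981, 0.083], [-0.424, -0.0, -0.906]]
force: [6.4, 0.8, -6.0]
width: 16.9
gripper_force: 30.7
```

```bash
python3 st.py
```

```text
13.5 tcp in neck [ 1.1  0.4 10. ] F [ 3.3 -0.5 -8.2] M tool [-0.02 -0.28  0.04] ang [0.02 0.08 0.06] 16.910114953539647 30.663137135961733
```

Run:
```python
from h import *
a=shot('scene')['image'][150:230,215:325]; b=shot('side')['image'][150:250,205:345]; w=shot('wrist')['image'][150:330,180:380]
f=lambda i:cv2.resize(i[:,:,::-1],(390,300),interpolation=cv2.INTER_CUBIC)
cv2.imwrite('pics/m.png',np.vstack([np.hstack([f(a),f(b)]),np.hstack([f(w),f(w)*0])]))
```

```text
(no output)
```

View pics/m.png

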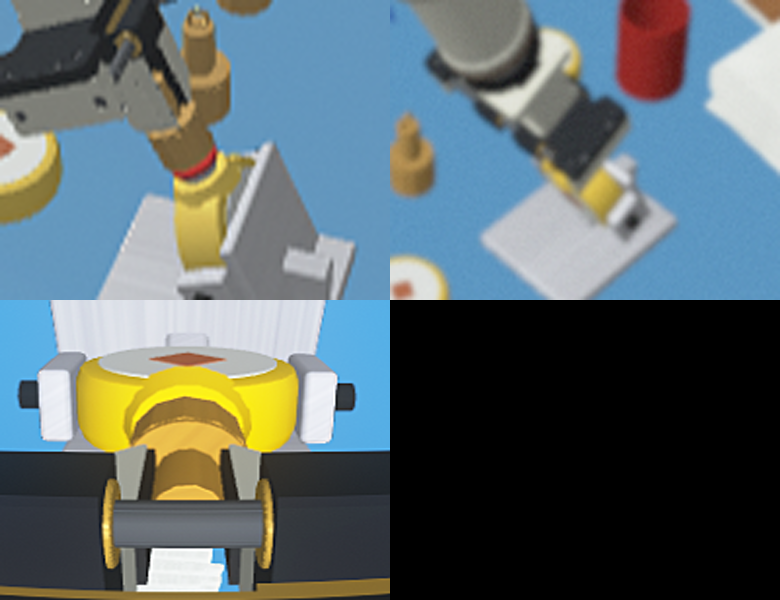

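The composite shows the cap seated over the catches with its rim almost at the red collar (195,165). The negative axial force fits the catches pulling it on, so I'll keep going.

Emit:
servo_tool --commands '[[[0, 0, 0.006], [0, 0, 0], 0], [[0, 0, 0], [0, 0, 0], 0], [[0, 0, 0], [0, 0, 0], 0]]'

```text
time_s: 13.95
tcp_pos: [548.5, 25.3, 150.3]
orientation: [[-0.888, -0.196, 0.415], [-0.178, 0.981, 0.083], [-0.423, -0.0, -0.906]]
force: [2.8, 0.0, -1.4]
width: 17.2
gripper_force: 31.1
```

```bash
python3 st.py
```

```text
13.95 tcp in neck [0.7 0.5 7.2] F [ 1.9 -0.5 -2.5] M tool [ 0.07  0.09 -0.  ] ang [0.03 0.04 0.06] 17.247557419592685 31.08217307508312
```

Emit:
servo_tool --commands '[[[0, 0, 0.006], [0, 0, 0], 0], [[0, 0, 0], [0, 0, 0], 0], [[0, 0, 0], [0, 0, 0], 0]]'

```text
time_s: 14.25
tcp_pos: [549.7, 25.6, 147.9]
orientation: [[-0.888, -0.196, 0.415], [-0.178, 0.981, 0.083], [-0.423, -0.0, -0.906]]
force: [-2.8, -0.4, 7.1]
width: 17.2
gripper_force: 32.6
```

```bash
python3 st.py
```

```text
14.25 tcp in neck [0.8 0.5 4.5] F [0.5 0.2 7.7] M tool [0.07 0.41 0.05] ang [0.02 0.05 0.07] 17.17544633241418 32.55932088541158
```

Emit:
servo_tool --commands '[[[0, 0, 0.006], [0, 0, 0], 0], [[0, 0, 0.002], [0, 0, 0], 0], [[0, 0, 0], [0, 0, 0], 0], [[0, 0, 0], [0, 0, 0], 0]]'

```text
time_s: 14.65
tcp_pos: [551.2, 25.9, 144.5]
orientation: [[-0.888, -0.196, 0.415], [-0.178, 0.981, 0.083], [-0.423, -0.0, -0.906]]
force: [-5.7, -1.0, 9.1]
width: 17.3
gripper_force: 33.1
```

```bash
python3 st.py
```

```text
14.65 tcp in neck [0.8 0.6 0.7] F [-1.3  0.1 10.7] M tool [0.05 0.66 0.04] ang [0.02 0.05 0.08] 17.2660923649334 33.12637151655508
```

Emit:
servo_tool --commands '[[[0, 0, 0.003], [0, 0, 0], 0], [[0, 0, 0], [0, 0, 0], 0], [[0, 0, 0], [0, 0, 0], 0]]'

```text
time_s: 14.95
tcp_pos: [551.7, 26.0, 143.5]
orientation: [[-0.888, -0.196, 0.415], [-0.178, 0.981, 0.083], [-0.424, -0.0, -0.906]]
force: [-7.4, -0.5, 13.0]
width: 17.5
gripper_force: 34.0
```

```bash
python3 st.py
```

```text
14.95 tcp in neck [ 0.8  0.5 -0.5] F [-1.1  1.  14.9] M tool [-0.07  0.84  0.04] ang [0.01 0.06 0.08] 17.517793966778587 33.98458130657673
```

Emit:
servo_tool --commands '[[[0, 0, 0.003], [0, 0, 0], 0], [[0, 0, 0], [0, 0, 0], 0], [[0, 0, 0], [0, 0, 0], 0]]'

```text
time_s: 15.25
tcp_pos: [552.0, 26.0, 143.4]
orientation: [[-0.888, -0.196, 0.416], [-0.178, 0.981, 0.082], [-0.424, -0.001, -0.906]]
force: [-19.9, -3.0, 33.6]
width: 17.4
gripper_force: 38.6
```

```bash
python3 st.py
```

```text
15.25 tcp in neck [ 1.   0.5 -0.6] F [-4.  1. 39.] M tool [-0.4   1.73  0.01] ang [-0.02  0.08  0.1 ] 17.359020700843672 38.5697250533849
```

Emit:
servo_tool --commands '[[[0, 0, -0.0015], [0, 0, 0], 0], [[0, 0, 0], [0, 0, 0], 0], [[0, 0, 0], [0, 0, 0], 0]]'

```text
time_s: 15.55
tcp_pos: [551.8, 26.0, 143.4]
orientation: [[-0.888, -0.197, 0.416], [-0.178, 0.98, 0.083], [-0.424, -0.001, -0.906]]
force: [-13.8, -2.9, 23.0]
width: 17.2
gripper_force: 36.3
```

```bash
python3 st.py; python3 -c "
from h import *
print(hand_in())"
```

```text
15.55 tcp in neck [ 0.9  0.5 -0.6] F [-3.1 -0.2 26.8] M tool [-0.19  1.23  0.04] ang [-0.01  0.06  0.1 ] 17.17241387319382 36.26876919181086
the job is handed in; nothing more can be done
None
```

I pressed the keys white, yellow, green, put the cap on the neck past the catches and squeezed the collar to its hard stop, then handed in at 15.6 s with the gripper still pressing the cap down at about 27 N; the judge gave no verdict, and I inferred the snap from the forces and heights since the catches were hidden under the cap.

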